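Unclip and open a sealed sample carrier

TASK

Open the white sample carrier so that its vials can be taken out, and lay its blue lid the right way up, flat inside the white tray, where the seal stays clean. Each of the two steel clips is locked by a tooth in a slot of the lid: press the lid down on the ribbed pad beside the clip until you feel it come to a firm stop, which frees the tooth, and while holding it down sweep the clip's upright lip outward off the lid until it snaps over and stays open. Press no harder than needed (50 N would crack the lid) and do not force a clip that is still locked. Open both clips before lifting the lid by its black handle, set it down rather than letting it drop, and leave the three bottles where they stand.

Things in the scene. Friction and masses are not known exactly. Their poses are not given: they have to be found in the camera images.
- sample_box: white plastic sample carrier holding six capped vials, 100 mm (its x) x 156 mm (its y) and with the lid 92 mm high without the handle; stands firm and cannot be moved. Origin at the middle of its underside on the worktop, z up; steel clip a at its +y end, clip b at its -y end
- clip_a (a joint): opening angle of the sprung steel clip at the carrier's +y end (rad): 0 shut, 1.85 folded right out. 36 mm wide, hinged 86 mm from the carrier's centre and 29 to 34 mm up, axis along the carrier's x; shut, its upright lip stands over the lid, inner face 72 mm from the centre, top 115 to 120 mm up. Spring: about 3 N at the lip, shuts below 0.5 rad (lip 31 mm outward), throws open beyond; open reach 173 mm
- clip_b (a joint): opening angle of the sprung steel clip at the carrier's -y end (rad): 0 shut, 1.85 folded right out. 36 mm wide, hinged 86 mm from the carrier's centre and 29 to 34 mm up, axis along the carrier's x; shut, its upright lip stands over the lid, inner face 72 mm from the centre, top 115 to 120 mm up. Spring: about 3 N at the lip, shuts below 0.5 rad (lip 31 mm outward), throws open beyond; open reach 173 mm
- press_a (a point): centre of the ribbed thumb pad on the lid's flat top beside clip a, 46 mm from the lid's centre, 26 mm inward of the lip. Pressing squeezes a soft seal. The clip's bracket is set anywhere in a 5 mm range, so its tooth is free only once the pad is 1.5 to 5.5 mm down (2 to 10 N); about 1.2 mm on the lid meets a hard stop (5 to 13 N). Press to the stop (15 to 20 N), hold, then sweep along the lid to the lip
- press_b (a point): centre of the ribbed thumb pad on the lid's flat top beside clip b, 46 mm from the lid's centre, 26 mm inward of the lip. Pressing squeezes a soft seal. The clip's bracket is set anywhere in a 5 mm range, so its tooth is free only once the pad is 1.5 to 5.5 mm down (2 to 10 N); about 1.2 mm on the lid meets a hard stop (5 to 13 N). Press to the stop (15 to 20 N), hold, then sweep along the lid to the lip
- lid_grip (a point): centre of the lid's black bar handle: bar 68 mm long (lid's x), 12 mm wide (lid's y), 14 mm high, its centre 31 mm above the lid's top face; two round posts 26 mm either side of the middle. Axes as the lid's, z up
- lid: blue loose lid, plate 104 x 165 x 11 mm (x, y, z), 0.18 to 0.29 kg, with a sealing plug 89 x 145 mm that reaches 12 mm below the plate into the shell. Origin at the centre of the plate's underside: 81 mm above the worktop when clipped on, about 15 mm above it when lying in the tray
- tray: loose white plastic tray, 150 mm (x) x 210 mm (y), inside 144 x 204 mm, floor 3 mm thick, rim 15 mm high. Origin at the middle of its underside
- amber_bottle: brown round bottle with black cap, 60 mm across, 140 mm high, origin at its underside; to be left alone
- small_bottle: small brown round bottle with black cap, 44 mm across, 95 mm high, origin at its underside; to be left alone
- reagent_bottle: square white bottle with blue cap, 58 mm wide, 110 mm high, origin at its underside; to be left alone

How it is judged:
On the way, in this order (a step that is already met when the one before it is completed fails the run):
1. both clips are flipped right open while the lid still sits on the carrier (value of joint each of clip_a, clip_b above 1.3 rad and z of lid_grip in the frame of sample_box below 0.135 m), for 0.2 s.
2. the lid is lifted clear of the carrier (z of lid_grip in the frame of sample_box above 0.15 m), for 0.1 s.
At the end, for the whole second after the job is handed in: Both clips folded out beyond 1.3 rad; the lid lies still, right way up and flat (within 0.06 rad) in the tray, its handle within 35 mm of the tray's middle both ways along the tray's x and y, and resting down on the tray floor (value of joint each of clip_a, clip_b above 1.3 rad and x of lid_grip in the frame of tray between -0.035 and 0.035 m and y of lid_grip in the frame of tray between -0.035 and 0.035 m and z of lid_grip in the frame of tray below 0.063 m and angle between lid_grip's own z axis and vertical below 0.06 rad and linear speed of lid below 0.02 m/s); the robot touches nothing.
It fails at once if a bottle is knocked or moved (distance of any of amber_bottle, small_bottle, reagent_bottle from where it was at the start of the episode above 0.03 m).
It fails at once if the lid is dropped (linear speed of lid above 0.5 m/s and contact force between the fingers and lid below 0.05 N).
It fails at once if a clip or the carrier is forced with more than 45 N (contact force between the fingers and sample_box above 45 N).
It fails at once if the lid is pressed with more than 50 N while a clip is still shut (contact force between the fingers and lid above 50 N and value of joint any of clip_a, clip_b below 0.3 rad).
It also fails if it takes over 64 s, if anything falls off the work surface, if the arm or the gripper's body presses on something with over 40 N, if the wrist force passes 120 N, or if a joint passes its speed limit or range.

ROBOT

A 7-joint arm with a two-finger parallel gripper is mounted at the origin on a cart in front of the work surface, level with it; the furniture and walls round the work are solid. World frame = base frame: x ahead of the robot, y to its left, z up, the work surface at z = 0. Lengths are in m, angles in rad, forces in N, time in s.
With the tool pointing down it reaches from about 0.4 to 0.875 m from the base axis. Payload 19.3 kg.
Tool frame: the origin (TCP) lies midway between the tips of the shut fingers; the grasp point (between the pads) lies 19 mm behind it (bot.pinch_z is the distance from the TCP to the grasp point, in m); z points along the fingers, y is the line along which they close (so a half turn about z gives the same grasp; the last joint's range is limited). The gripper opens to 85 mm and grips with 20 to 120 N. Pads are 22 mm wide; open, the fingers measure 114 mm over their backs; the gripper's body (76 mm by 85 mm) begins 54 mm behind the grasp point. The pads swing forward as they close: fully open they stand 13 mm farther back than shut.
Start: joints at [-1.188, 0.521, -0.036, 1.599, 0.021, 1.021, -0.113], TCP at [0.273, 0.562, 0.231] pointing down, gripper open.
Joint ranges: [-2.91, 2.91], [-0.3, 2.13], [-1.5, 1.42], [0.17, 2.43], [-1.26, 4.41], [0.16, 1.93], [-2.52, 2.52]. Speed limits (rad/s): [1.89, 1.89, 2.39, 2.39, 3.01, 3.01, 3.01].

INTERFACE

Orientations are given as [roll, pitch, yaw] about the fixed x, y, z axes, in that order (R = Rz(yaw) Ry(pitch) Rx(roll)).
In Python, from workcell import observe, viewer, bot gives the robot as it stands. The module is installed in compiled form; this text tells all that it offers.
- The arm moves only by the tool play_rows, never from a script. Its argument "motion" is a list of rows, each a list of 7 numbers: the shift along the tool's x, y, z in cm, then the turn, a rotation vector about the tool's x, y, z in rad, then the opening, from -1 (shut) to 1 (fully open), so that 0 is half open. A call has exactly 5 rows; each row is the pose to reach, as a shift and turn from the pose commanded when the call began, along the tool's axes at that moment; what a row does not reach only later rows make up. A row lasts 1/10 s, in which the tool goes at most 50 mm and 8.59 degrees, less where a joint would pass 70% of its speed; a pose out of reach is approached as far as the arm can. A call with a gripper value outside its range is refused whole. The fingers move at their own pace and stop on an object; "squeeze" is the grip in N (left out, the last holds). Time passes only in rows, so rows that repeat a pose let the fingers close, or fill a call up. It gives the time, the measured TCP pose, the force, the opening and the grip force at its end, in the units of the state.
- observe(): the state, without advancing time (a new reading comes with each control period).
- viewer.grab_frame(name): name is "scene" or "top" or "wrist"; returns (picture, depth): 384x512x3 uint8, red, green, blue; 384x512 float32, m along the optical axis (not along the pixel's ray), 0 where there is no reading.
- viewer.camera_info(name): a dict with "fx", "fy", "cx", "cy" (pixels), "R" (3x3) and "t" (3): a world point X has camera coordinates R X + t. Camera axes: x right, y down, z forward; pixel columns grow to the right and rows downward; lengths in m; the calibration is good to about 2 mm. A picture is of the moment at which its call begins: read the wrist's pose just before it. camera_info takes no time and is no camera call; for the wrist camera it gives the pose at the moment of the call.
- bot.job_done(): hands the job in; it is judged then, once.
The state is a dict: "clock": time; "qpos": joint angles; "qd": joint speeds; "joint_efforts": joint torques, N m; "position": TCP position; "tool_rot": TCP orientation; "force": force on the tool from outside, world axes, zero at the start; "moment": the same for the moment, N m; "grip_width": finger opening in m; "finger_force": force on a finger pad.
Only numpy, scipy, OpenCV 4.12 (cv2) and the standard library are available. Lean on these libraries where they do the work, as an engineer would, in place of code of your own. Each camera call takes 0.05 s, during which the arm holds its last target. There are 200 camera calls.

## Working session

There is one attempt and no reset: what is moved stays moved. The work goes in short steps, Python scripts to look and compute and a tool call to move; the robot and the scene stay as the last step left them, time stands still between calls to the robot, and variables do not carry over. Pictures are saved under pics/ and viewed, at most 10 in all, crops included, and the job is handed in when it is done.

Besides the shell and the picture viewer there is one more tool, called after "Call:" as name(argument=value, ...) on one line, values as JSON. play_rows: Moves the arm, as the interface text tells. Its arguments: {"type":"object","properties":{"motion":{"type":"array"},"squeeze":{"type":"number"}},"required":["motion"]}

```bash
mkdir -p pics
python3 - <<'E'
from workcell import observe, viewer, bot
import cv2,numpy as np
s=observe();print({k:np.round(v,3) for k,v in s.items()},bot.pinch_z)
for n in("top","scene"):
    p,d=viewer.grab_frame(n);np.savez(f"{n}0.npz",p=p,d=d,**viewer.camera_info(n))
    cv2.imwrite(f"pics/{n}0.png",cv2.resize(p[:,:,::-1],(800,600),interpolation=cv2.INTER_CUBIC))
E
```

```text
{'clock': np.float64(0.0), 'qpos': array([-1.188,  0.522, -0.036,  1.6  ,  0.021,  1.021, -0.113]), 'qd': array([ 0.   ,  0.   ,  0.001, -0.001,  0.001,  0.   ,  0.   ]), 'joint_efforts': array([-2.0000e-03, -9.2709e+01,  1.9790e+00, -3.6994e+01,  1.8000e-02,
        8.0000e-03, -0.0000e+00]), 'position': array([0.273, 0.562, 0.231]), 'tool_rot': array([-3.14 ,  0.   ,  2.689]), 'force': array([-0.317, -0.227,  0.286]), 'moment': array([-0.039,  0.053, -0.005]), 'finger_force': np.float64(0.0), 'grip_width': np.float64(0.086)} 0.0187
```

View pics/top0.png

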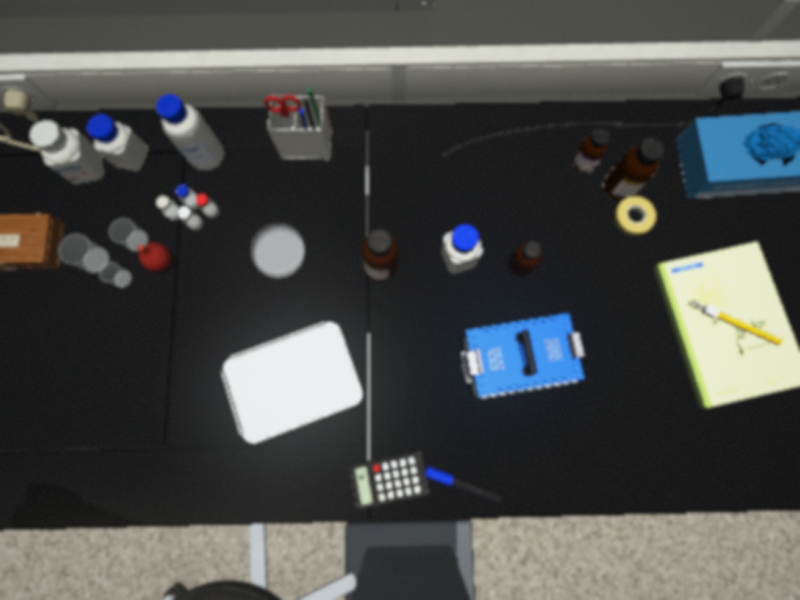

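View pics/scene0.png

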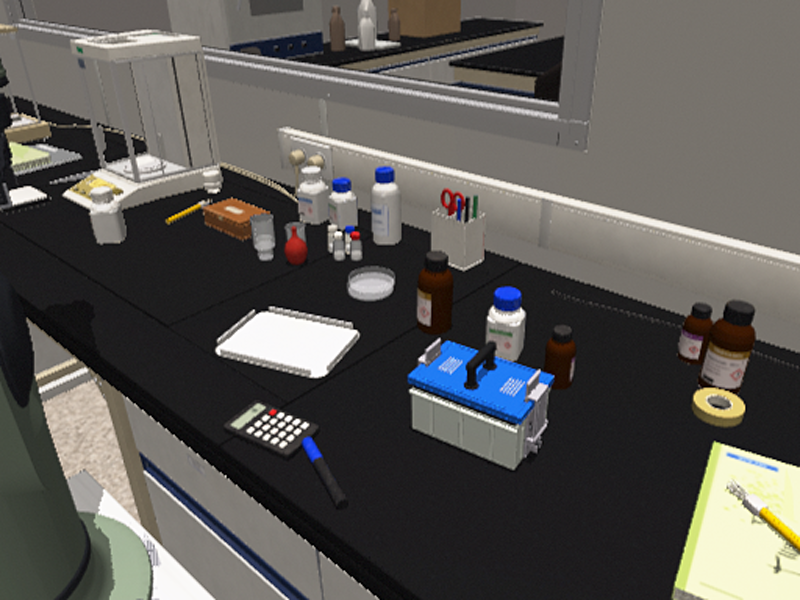

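The top view shows the carrier (lid around 525,355, handle 527,353, clips at 472,362 and 577,345) and the tray at 292,382. The bottles stand behind at 380,255, 462,248 and 527,257.

```bash
cat > h.py <<'E'
import numpy as np,cv2
def cloud(d,c):
    v,u=np.mgrid[:d.shape[0],:d.shape[1]]
    P=np.stack([(u-c["cx"])/c["fx"]*d,(v-c["cy"])/c["fy"]*d,d],-1)
    return (P-c["t"])@c["R"]
E
python3 - <<'E'
from h import *
for n in("top","scene"):
    z=np.load(n+"0.npz");X=cloud(z["d"],z);p=z["p"].astype(int);ok=z["d"]>0
    r,g,b=p[...,0],p[...,1],p[...,2]
    reg=(X[...,0]>.3)&(X[...,0]<.75)&(abs(X[...,1])<.7)&ok
    print(n,-z["R"].T@z["t"],z["fx"], "table z",np.median(X[...,2][reg&(p.sum(-1)<60)]))
    def rect(m,name):
        Q=X[m];ce,sz,a=cv2.minAreaRect(Q[:,:2].astype(np.float32));print(name,m.sum(),np.round(ce,4),np.round(sz,4),round(a,2),"z med",np.round(np.percentile(Q[:,2],[5,50,95]),4))
    lid=reg&(b>120)&(r<100)&(X[...,2]>.085)&(X[...,2]<.1)&(X[...,1]<.1)
    k=cv2.connectedComponentsWithStats(lid.astype(np.uint8));i=1+np.argmax(k[2][1:,4]);lid=k[1]==i
    rect(lid,"lid")
    c=X[lid][:,:2].mean(0);near=np.hypot(X[...,0]-c[0],X[...,1]-c[1])<.13
    hd=reg&near&(p.sum(-1)<150)&(X[...,2]>.12);rect(hd,"handle")
    for s in(1,-1):
        m=reg&near&(X[...,2]>.1)&(r>110)&(abs(r-b)<60)&((X[...,1]-c[1])*s>0.03)
        if m.sum()>3: rect(m,f"clip{s}")
    tr=reg&(r>150)&(abs(r-b)<40)&(X[...,2]<.03)&(X[...,1]>.05)
    k=cv2.connectedComponentsWithStats(tr.astype(np.uint8));i=1+np.argmax(k[2][1:,4]);rect(k[1]==i,"tray")
    t=reg&~near&(X[...,2]>.05)
    k=cv2.connectedComponentsWithStats(t.astype(np.uint8))
    for i in range(1,k[0]):
        if k[2][i,4]>25: rect(k[1]==i,"tall%s"%np.round(k[3][i]*800/512))
E
```

```text
top [0.4501007  0.00117549 0.94850836] 353.8020772707841 table z 0.0015700433008414899
lid 2219 [ 0.5468 -0.1879] [0.1043 0.1659] 8.27 z med [0.0893 0.0918 0.0944]
handle 16 [ 0.5428 -0.1826] [0.0566 0.0019] 7.78 z med [0.1212 0.1256 0.1272]
clip1 23 [ 0.5345 -0.1107] [0.0311 0.0082] 5.67 z med [0.101  0.1144 0.1177]
clip-1 61 [ 0.557  -0.2661] [0.034  0.0166] 8.88 z med [0.1002 0.1169 0.1212]
tray 4598 [0.5179 0.1926] [0.1503 0.2153] 19.48 z med [-0.0003  0.0027  0.0119]
tall[463. 245.] 470 [ 0.7303 -0.103 ] [0.051  0.0567] 14.34 z med [0.058  0.0933 0.1114]
tall[380. 251.] 538 [0.7154 0.0352] [0.0598 0.0507] 89.14 z med [0.0613 0.109  0.1407]
tall[ 87. 255.] 65 [0.7289 0.5288] [0.014  0.0434] 49.51 z med [0.0518 0.0588 0.0669]
tall[528. 254.] 252 [ 0.7129 -0.2088] [0.0423 0.0355] 44.51 z med [0.0554 0.0753 0.0968]
tall[ 63. 252.] 50 [0.732 0.562] [0.0342 0.009 ] 24.93 z med [0.0519 0.0621 0.0679]
tall[148. 251.] 79 [0.7362 0.4243] [0.0208 0.0234] 64.68 z med [0.0509 0.0571 0.0776]
scene [-0.05783569 -0.60916683  0.61088158] 430.09432176646044 table z 0.006054279034189462
lid 1728 [
[... 374 characters left out ...]
0.012 ]
tall[ 3. 75.] 62 [0.3101 0.532 ] [0.0362 0.0054] 56.59 z med [0.4198 0.4296 0.4477]
tall[  6. 108.] 56 [0.3058 0.5439] [0.0291 0.0054] 70.21 z med [0.361  0.3831 0.4029]
tall[ 11. 166.] 58 [0.3058 0.6004] [0.0483 0.0097] 71.69 z med [0.2471 0.2812 0.3117]
tall[259. 222.] 84 [0.732  0.5452] [0.0569 0.0334] 89.08 z med [0.0509 0.0591 0.0659]
tall[294. 234.] 43 [0.7342 0.4235] [0.0182 0.0224] 50.54 z med [0.0513 0.0576 0.0763]
tall[435. 281.] 711 [0.7129 0.028 ] [0.0462 0.0583] 55.42 z med [0.055  0.0954 0.138 ]
tall[506. 311.] 579 [ 0.7272 -0.1048] [0.0471 0.0546] 16.89 z med [0.0535 0.0788 0.109 ]
tall[561. 344.] 361 [ 0.7099 -0.2164] [0.0358 0.0432] 41.02 z med [0.0528 0.0714 0.0935]
```

Call:
play_rows(motion=[[-2.7, -2.6, 0, 0, 0, 0.127, -1], [-5.5, -5.2, 0, 0, 0, 0.254, -1], [-8.2, -7.7, 0, 0, 0, 0.382, -1], [-11, -10.3, 0, 0, 0, 0.509, -1], [-13.7, -12.9, 0, 0, 0, 0.636, -1]], squeeze=60)

```text
clock: 0.6
position: [0.3405, 0.3844, 0.2312]
tool_rot: [-3.141, 0.0, 2.047]
force: [1.4, 0.4, -0.4]
grip_width: 0.0126
finger_force: 0.0
```

Call:
play_rows(motion=[[-3.7, -0.5, 0, 0, 0, 0.127, -1], [-7.5, -0.9, 0, 0, 0, 0.254, -1], [-11.2, -1.4, 0, 0, 0, 0.382, -1], [-15, -1.8, 0, 0, 0, 0.509, -1], [-18.7, -2.2, 0, 0, 0, 0.636, -1]])

```text
clock: 1.1
position: [0.4076, 0.2086, 0.2313]
tool_rot: [-3.141, -0.0, 1.412]
force: [0.8, 0.2, -0.1]
grip_width: -0.0002
finger_force: 0.0
```

Ordered execution works and tracking is close.

Call:
play_rows(motion=[[-3.3, 1.9, 0, 0, 0, 0.127, -1], [-6.5, 3.7, 0, 0, 0, 0.254, -1], [-9.8, 5.6, 0, 0, 0, 0.382, -1], [-13.1, 7.4, 0, 0, 0, 0.509, -1], [-16.4, 9.3, 0, 0, 0, 0.636, -1]])

```text
clock: 1.6
position: [0.4743, 0.0324, 0.2313]
tool_rot: [-3.141, -0.0, 0.776]
force: [-0.0, 0.8, -0.5]
grip_width: -0.0
finger_force: 0.0
```

Call:
play_rows(motion=[[-1.5, 3.4, 0, 0, 0, 0.127, -1], [-3.1, 6.9, 1, 0, 0, 0.254, -1], [-4.6, 10.3, 2, 0, 0, 0.382, -1], [-6.1, 13.8, 4, 0, 0, 0.509, -1], [-7.6, 17.2, 5, 0, 0, 0.636, -1]])

```text
clock: 2.1
position: [0.5411, -0.1431, 0.1798]
tool_rot: [-3.141, 0.001, 0.14]
force: [0.0, 1.0, 0.9]
grip_width: 0.0
finger_force: 0.0
```

Run:
```python
from workcell import observe, viewer
from h import *
s=observe();print({k:np.round(s[k],3) for k in("clock","qpos","position","tool_rot","force")})
p,d=viewer.grab_frame("wrist");c=viewer.camera_info("wrist");np.savez("w1.npz",p=p,d=d,**c)
cv2.imwrite("pics/w1.png",cv2.resize(p[:,:,::-1],(800,600),interpolation=cv2.INTER_CUBIC))
```

```text
{'clock': np.float64(2.1), 'qpos': array([-0.305,  0.573,  0.661,  1.849, -0.448,  0.875, -0.858]), 'position': array([ 0.541, -0.143,  0.18 ]), 'tool_rot': array([-3.141e+00,  1.000e-03,  1.400e-01]), 'force': array([0.004, 0.98 , 0.945])}
```

View pics/w1.png

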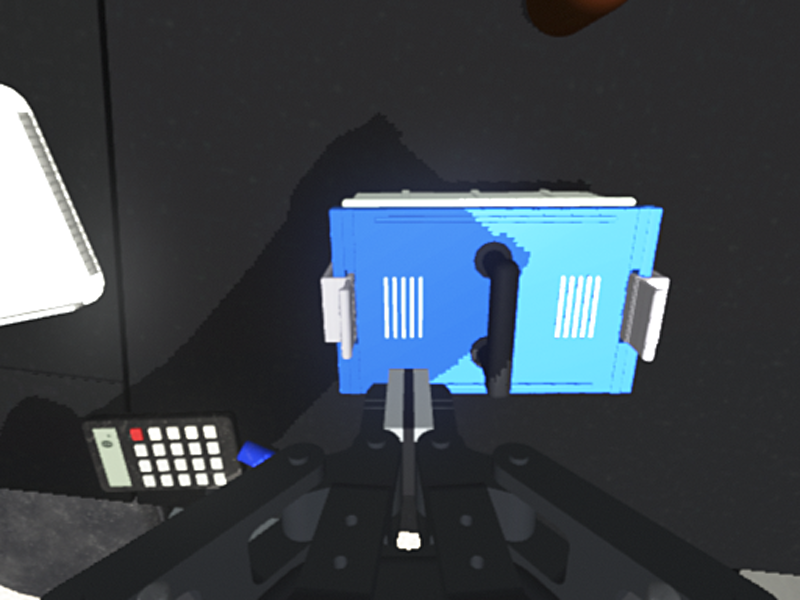

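The wrist view shows the pads at (404,307) and (578,307). The lips are at (346,315) and (655,315), and the handle bar runs from (505,265) to (497,390).

Run:
```python
from h import *
z=np.load("w1.npz");X=cloud(z["d"],z);p=z["p"].astype(int)
for n,u,v in[("padA",404,307),("padB",578,307),("TL",331,210),("TR",661,210),("BR",632,391),("BL",341,391),("lipA",346,300),("lipB",655,300),("h1",505,270),("h2",498,380)]:
    r=np.array([(u*.64-z["cx"])/z["fx"],(v*.64-z["cy"])/z["fy"],1]);D=z["R"].T@r;o=-z["R"].T@z["t"]
    pl=lambda h:o+D*(h-o[2])/D[2]
    zz=.118 if n[:3]=="lip" else .13 if n[0]=="h" else .092
    print(n,np.round(X[int(v*.64),int(u*.64)],4),"plane",np.round(pl(zz)[:2],4))
lid=(p[...,2]>120)&(p[...,0]<100)&(X[...,2]>.085)&(X[...,2]<.1)
Q=X[lid].astype(np.float32);print(cv2.minAreaRect(Q[:,:2]),np.median(Q[:,2]))
```

```text
padA [ 0.5398 -0.1463  0.0915] plane [ 0.5396 -0.1467]
padB [ 0.5518 -0.2371  0.0932] plane [ 0.5511 -0.2385]
TL [ 0.5859 -0.1038  0.0906] plane [ 0.5859 -0.1047]
TR [ 0.6067 -0.2659  0.0932] plane [ 0.6063 -0.2667]
BR [ 0.4576 -0.338   0.0008] plane [ 0.5051 -0.2815]
BL [ 0.485  -0.1174  0.0919] plane [ 0.4848 -0.1176]
lipA [ 0.5487 -0.1178  0.116 ] plane [ 0.5495 -0.1183]
lipB [ 0.5675 -0.2618  0.1182] plane [ 0.5675 -0.262 ]
h1 [ 0.5764 -0.1863  0.1288] plane [ 0.5762 -0.1862]
h2 [ 0.5237 -0.1925  0.131 ] plane [ 0.523  -0.1934]Traceback (most recent call last):
  File "<stdin>", line 9, in <module>
cv2.error: OpenCV(4.12.0) /io/opencv/modules/imgproc/src/convhull.cpp:143: error: (-215:Assertion failed) total >= 0 && (depth == CV_32F || depth == CV_32S) in function 'convexHull'
```

Call:
play_rows(motion=[[-0.1, 0.1, 3, 0, 0, 0, -1], [-0.1, 0.1, 6, 0, 0, 0, -1], [-0.1, 0.1, 8, 0, 0, 0, -1], [-0.1, 0.1, 8.4, 0, 0, 0, -1], [-0.1, 0.1, 8.5, 0, 0, 0, -1]])

```text
clock: 2.65
position: [0.5402, -0.1431, 0.0963]
tool_rot: [-3.142, 0.001, 0.145]
force: [0.5, 0.5, 0.6]
grip_width: 0.0
finger_force: 0.0
```

Call:
play_rows(motion=[[0, 0, 0.1, 0, 0, 0, -1], [0, 0, 0.2, 0, 0, 0, -1], [0, 0, 0.3, 0, 0, 0, -1], [0, 0, 0.4, 0, 0, 0, -1], [0, 0, 0.4, 0, 0, 0, -1]])

```text
clock: 3.15
position: [0.5404, -0.1429, 0.0924]
tool_rot: [-3.142, -0.0, 0.145]
force: [0.6, -0.1, -0.4]
grip_width: 0.0
finger_force: 0.0
```

Call:
play_rows(motion=[[0, 0, 0.1, 0, 0, 0, -1], [0, 0, 0.2, 0, 0, 0, -1], [0, 0, 0.3, 0, 0, 0, -1], [0, 0, 0.3, 0, 0, 0, -1], [0, 0, 0.3, 0, 0, 0, -1]])

```text
clock: 3.65
position: [0.5404, -0.1429, 0.0894]
tool_rot: [-3.142, -0.0, 0.145]
force: [-0.0, 0.8, 4.8]
grip_width: 0.0003
finger_force: 2.3
```

Call:
play_rows(motion=[[0, 0, 0.1, 0, 0, 0, -1], [0, 0, 0.15, 0, 0, 0, -1], [0, 0, 0.2, 0, 0, 0, -1], [0, 0, 0.2, 0, 0, 0, -1], [0, 0, 0.2, 0, 0, 0, -1]])

```text
clock: 4.15
position: [0.5404, -0.1429, 0.0875]
tool_rot: [-3.141, -0.0, 0.145]
force: [-1.3, 1.0, 7.4]
grip_width: 0.0002
finger_force: 4.1
```

Call:
play_rows(motion=[[0, 0, 0.05, 0, 0, 0, -1], [0, 0, 0.1, 0, 0, 0, -1], [0, 0, 0.1, 0, 0, 0, -1], [0, 0, 0.1, 0, 0, 0, -1], [0, 0, 0.1, 0, 0, 0, -1]])

```text
clock: 4.65
position: [0.5404, -0.1428, 0.0866]
tool_rot: [-3.141, -0.0, 0.145]
force: [-2.3, 2.5, 9.7]
grip_width: -0.0001
finger_force: 5.0
```

Call:
play_rows(motion=[[0, 0, 0.02, 0, 0, 0, -1], [0, 0, 0.05, 0, 0, 0, -1], [0, 0, 0.05, 0, 0, 0, -1], [0, 0, 0.05, 0, 0, 0, -1], [0, 0, 0.05, 0, 0, 0, -1]])

```text
clock: 5.15
position: [0.5405, -0.1428, 0.0862]
tool_rot: [-3.141, -0.0, 0.145]
force: [-2.5, 3.5, 12.0]
grip_width: 0.0002
finger_force: 6.5
```

Call:
play_rows(motion=[[0, 0, 0.02, 0, 0, 0, -1], [0, 0, 0.05, 0, 0, 0, -1], [0, 0, 0.05, 0, 0, 0, -1], [0, 0, 0.05, 0, 0, 0, -1], [0, 0, 0.05, 0, 0, 0, -1]])

```text
clock: 5.65
position: [0.5405, -0.1429, 0.086]
tool_rot: [-3.141, -0.001, 0.145]
force: [-3.5, 3.6, 19.4]
grip_width: 0.0001
finger_force: 9.5
```

Call:
play_rows(motion=[[0, 0, 0.02, 0, 0, 0, -1], [0, 0, 0.04, 0, 0, 0, -1], [0, 0, 0.04, 0, 0, 0, -1], [0, 0, 0.04, 0, 0, 0, -1], [0, 0, 0.04, 0, 0, 0, -1]])

```text
clock: 6.15
position: [0.5405, -0.143, 0.0859]
tool_rot: [-3.141, -0.001, 0.145]
force: [-6.2, 4.1, 27.2]
grip_width: 0.0004
finger_force: 13.5
```

Call:
play_rows(motion=[[0, 0, -0.03, 0, 0, 0, -1], [0, -0.2, -0.03, 0, 0, 0, -1], [0, -0.4, -0.03, 0, 0, 0, -1], [0, -0.6, -0.03, 0, 0, 0, -1], [0, -0.6, -0.03, 0, 0, 0, -1]])

```text
clock: 6.65
position: [0.5403, -0.1388, 0.0862]
tool_rot: [3.139, -0.002, 0.144]
force: [-0.0, -6.5, 15.5]
grip_width: -0.0
finger_force: 7.6
```

Call:
play_rows(motion=[[0, -0.2, 0.01, 0, 0, 0, -1], [0, -0.4, 0.01, 0, 0, 0, -1], [0, -0.6, 0.02, 0, 0, 0, -1], [0, -0.8, 0.02, 0, 0, 0, -1], [0, -0.8, 0.02, 0, 0, 0, -1]])

```text
clock: 7.15
position: [0.5394, -0.1309, 0.0861]
tool_rot: [3.139, -0.003, 0.144]
force: [2.0, -6.6, 15.4]
grip_width: 0.0002
finger_force: 7.7
```

Call:
play_rows(motion=[[0, -0.2, 0.01, 0, 0, 0, -1], [0, -0.4, 0.01, 0, 0, 0, -1], [0, -0.6, 0.02, 0, 0, 0, -1], [0, -0.8, 0.02, 0, 0, 0, -1], [0, -0.8, 0.02, 0, 0, 0, -1]])

```text
clock: 7.65
position: [0.5383, -0.123, 0.0859]
tool_rot: [3.139, -0.003, 0.144]
force: [2.3, -8.1, 14.8]
grip_width: 0.0001
finger_force: 8.0
```

Call:
play_rows(motion=[[0, -0.2, 0.01, 0, 0, 0, -1], [0, -0.4, 0.01, 0, 0, 0, -1], [0, -0.6, 0.02, 0, 0, 0, -1], [0, -0.8, 0.03, 0, 0, 0, -1], [0, -0.8, 0.03, 0, 0, 0, -1]])

```text
clock: 8.15
position: [0.5372, -0.1154, 0.0857]
tool_rot: [3.138, -0.003, 0.143]
force: [1.4, -8.0, 16.6]
grip_width: -0.0001
finger_force: 8.2
```

Call:
play_rows(motion=[[0, -0.4, -0.2, 0, 0, 0, -1], [0, -0.9, -0.7, 0, 0, 0, -1], [0, -1.4, -1.0, 0, 0, 0, -1], [0, -1.9, -1.0, 0, 0, 0, -1], [0, -2.3, -1.0, 0, 0, 0, -1]])

```text
clock: 8.65
position: [0.5326, -0.0897, 0.0944]
tool_rot: [-3.141, 0.0, 0.145]
force: [0.6, -0.3, -0.6]
grip_width: 0.0003
finger_force: 0.0
```

Call:
play_rows(motion=[[0, -0.5, 0, 0, 0, 0, -1], [0, -1.0, 0, 0, 0, 0, -1], [0, -1.5, 0, 0, 0, 0, -1], [0, -1.5, 0, 0, 0, 0, -1], [0, -1.5, 0, 0, 0, 0, -1]])

```text
clock: 9.15
position: [0.5305, -0.0756, 0.0945]
tool_rot: [3.141, 0.0, 0.145]
force: [-0.4, 0.1, 0.1]
grip_width: -0.0002
finger_force: 0.0
```

Run:
```python
from workcell import observe, viewer
from h import *
s=observe();print(s["position"],s["force"])
p,d=viewer.grab_frame("scene")
cv2.imwrite("pics/s2.png",cv2.resize(p[180:320,200:400,::-1],(800,560),interpolation=cv2.INTER_CUBIC))
```

```text
[ 0.5305464  -0.07563593  0.09449608] [-0.38906154  0.12521608  0.13072145]
```

View pics/s2.png

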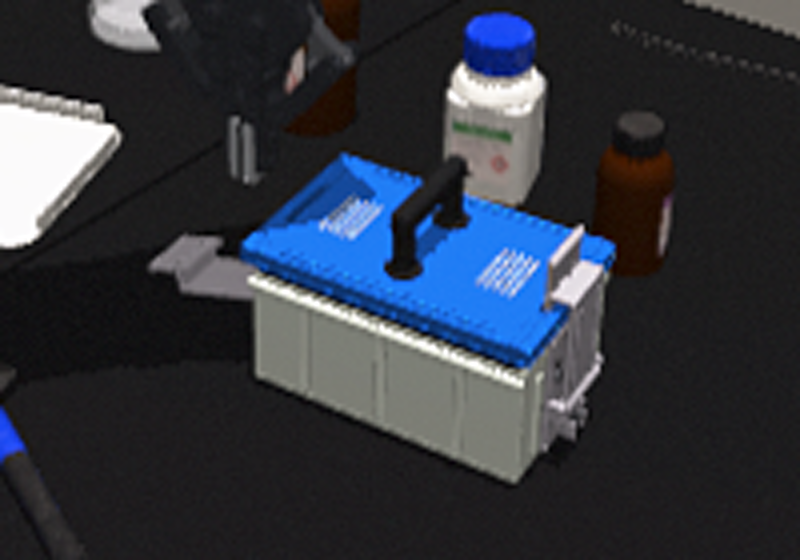

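Clip a lies folded out at (205,265), the lid is still seated, and clip b is shut at (570,265). Next I go over to pad b.

Call:
play_rows(motion=[[0, 0, -4, 0, 0, 0, -1], [0, 2, -6.8, 0, 0, 0, -1], [0, 6, -7, 0, 0, 0, -1], [-0.1, 10.5, -7, 0, 0, 0, -1], [-0.2, 14.5, -7, 0, 0, 0, -1]])

```text
clock: 9.7
position: [0.5496, -0.2216, 0.1649]
tool_rot: [3.141, -0.001, 0.145]
force: [0.5, 1.0, -0.0]
grip_width: -0.0003
finger_force: 0.0
```

Call:
play_rows(motion=[[0, 1.6, 0, 0, 0, 0, -1], [0, 1.6, 3, 0, 0, 0, -1], [0, 1.6, 5.5, 0, 0, 0, -1], [0, 1.6, 6.8, 0, 0, 0, -1], [0, 1.6, 6.8, 0, 0, 0, -1]])

```text
clock: 10.2
position: [0.551, -0.2352, 0.0952]
tool_rot: [-3.141, 0.002, 0.144]
force: [-0.5, -0.5, -0.5]
grip_width: -0.0
finger_force: 0.0
```

Call:
play_rows(motion=[[0, 0, 0.1, 0, 0, 0, -1], [0, 0, 0.2, 0, 0, 0, -1], [0, 0, 0.3, 0, 0, 0, -1], [0, 0, 0.4, 0, 0, 0, -1], [0, 0, 0.4, 0, 0, 0, -1]])

```text
clock: 10.7
position: [0.5519, -0.2352, 0.0927]
tool_rot: [3.142, -0.0, 0.145]
force: [0.2, -0.1, 0.1]
grip_width: -0.0006
finger_force: 0.0
```

Call:
play_rows(motion=[[0, 0, 0.1, 0, 0, 0, -1], [0, 0, 0.2, 0, 0, 0, -1], [0, 0, 0.3, 0, 0, 0, -1], [0, 0, 0.3, 0, 0, 0, -1], [0, 0, 0.3, 0, 0, 0, -1]])

```text
clock: 11.2
position: [0.5518, -0.2353, 0.0896]
tool_rot: [3.142, -0.0, 0.145]
force: [0.1, 1.1, 3.8]
grip_width: 0.0002
finger_force: 1.8
```

Call:
play_rows(motion=[[0, 0, 0.1, 0, 0, 0, -1], [0, 0, 0.15, 0, 0, 0, -1], [0, 0, 0.15, 0, 0, 0, -1], [0, 0, 0.15, 0, 0, 0, -1], [0, 0, 0.15, 0, 0, 0, -1]])

```text
clock: 11.7
position: [0.5519, -0.2355, 0.0885]
tool_rot: [3.141, -0.001, 0.145]
force: [-2.7, 1.2, 13.1]
grip_width: 0.0001
finger_force: 6.4
```

Call:
play_rows(motion=[[0, 0, 0.05, 0, 0, 0, -1], [0, 0, 0.08, 0, 0, 0, -1], [0, 0, 0.08, 0, 0, 0, -1], [0, 0, 0.08, 0, 0, 0, -1], [0, 0, 0.08, 0, 0, 0, -1]])

```text
clock: 12.2
position: [0.5519, -0.2355, 0.0882]
tool_rot: [-3.142, -0.001, 0.145]
force: [-6.2, 2.9, 22.8]
grip_width: 0.0001
finger_force: 11.3
```

Call:
play_rows(motion=[[0, 0.2, -0.02, 0, 0, 0, -1], [0, 0.4, -0.02, 0, 0, 0, -1], [0, 0.6, -0.02, 0, 0, 0, -1], [0, 0.8, -0.02, 0, 0, 0, -1], [0, 0.8, -0.02, 0, 0, 0, -1]])

```text
clock: 12.7
position: [0.5537, -0.2411, 0.0883]
tool_rot: [-3.138, -0.001, 0.146]
force: [-3.8, 15.1, 26.4]
grip_width: -0.0001
finger_force: 13.3
```

Call:
play_rows(motion=[[0, 0.2, 0.01, 0, 0, 0, -1], [0, 0.4, 0.01, 0, 0, 0, -1], [0, 0.5, 0.02, 0, 0, 0, -1], [0, 0.6, 0.02, 0, 0, 0, -1], [0, 0.6, 0.02, 0, 0, 0, -1]])

```text
clock: 13.2
position: [0.5548, -0.2457, 0.0883]
tool_rot: [-3.136, -0.002, 0.147]
force: [-5.2, 21.9, 34.0]
grip_width: 0.0001
finger_force: 17.1
```

Call:
play_rows(motion=[[0, 0, -0.06, 0, 0, 0, -1], [0, 0, -0.06, 0, 0, 0, -1], [0, 0.2, -0.06, 0, 0, 0, -1], [0, 0.3, -0.06, 0, 0, 0, -1], [0, 0.3, -0.06, 0, 0, 0, -1]])

```text
clock: 13.7
position: [0.5552, -0.2502, 0.0885]
tool_rot: [-3.139, -0.002, 0.146]
force: [-0.9, 13.0, 20.1]
grip_width: 0.0002
finger_force: 10.0
```

Call:
play_rows(motion=[[0, 0.2, -0.03, 0, 0, 0, -1], [0, 0.3, -0.03, 0, 0, 0, -1], [0, 0.5, -0.04, 0, 0, 0, -1], [0, 0.6, -0.04, 0, 0, 0, -1], [0, 0.6, -0.04, 0, 0, 0, -1]])

```text
clock: 14.2
position: [0.5558, -0.2571, 0.0885]
tool_rot: [-3.14, -0.001, 0.146]
force: [0.4, 7.2, 11.1]
grip_width: 0.0002
finger_force: 5.4
```

Call:
play_rows(motion=[[0, 0, 0.03, 0, 0, 0, -1], [0, 0.2, 0.03, 0, 0, 0, -1], [0, 0.3, 0.03, 0, 0, 0, -1], [0, 0.4, 0.03, 0, 0, 0, -1], [0, 0.4, 0.03, 0, 0, 0, -1]])

```text
clock: 14.7
position: [0.5563, -0.2609, 0.0884]
tool_rot: [-3.14, -0.001, 0.146]
force: [-0.8, 8.0, 14.2]
grip_width: -0.0002
finger_force: 7.0
```

Call:
play_rows(motion=[[0, 0.1, 0.02, 0, 0, 0, -1], [0, 0.2, 0.02, 0, 0, 0, -1], [0, 0.3, 0.02, 0, 0, 0, -1], [0, 0.4, 0.02, 0, 0, 0, -1], [0, 0.4, 0.02, 0, 0, 0, -1]])

```text
clock: 15.2
position: [0.5569, -0.2646, 0.0882]
tool_rot: [-3.14, -0.001, 0.146]
force: [-1.2, 8.5, 15.4]
grip_width: 0.0
finger_force: 8.0
```

Call:
play_rows(motion=[[0, 0.3, 0.01, 0, 0, 0, -1], [0, 0.8, -0.5, 0, 0, 0, -1], [0, 1.3, -1.0, 0, 0, 0, -1], [0, 1.8, -1.0, 0, 0, 0, -1], [0, 2.3, -1.0, 0, 0, 0, -1]])

```text
clock: 15.7
position: [0.5596, -0.2893, 0.0977]
tool_rot: [3.141, -0.0, 0.145]
force: [-1.0, 0.1, -0.1]
grip_width: 0.0
finger_force: 0.0
```

Call:
play_rows(motion=[[0, 0.5, 0, 0, 0, 0, -1], [0, 1.0, 0, 0, 0, 0, -1], [0, 1.5, 0, 0, 0, 0, -1], [0, 1.5, 0, 0, 0, 0, -1], [0, 1.5, 0, 0, 0, 0, -1]])

```text
clock: 16.2
position: [0.5617, -0.3036, 0.0976]
tool_rot: [-3.141, 0.0, 0.145]
force: [-0.3, 0.6, 0.0]
grip_width: -0.0002
finger_force: 0.0
```

Call:
play_rows(motion=[[0, 0, -3, 0, 0, 0, -0.5], [0, 0, -7, 0, 0, 0, 0], [0, -2, -10, 0, 0, 0, 0], [0, -6, -10, 0, 0, 0, 0], [0, -10, -10, 0, 0, 0, 0]])

```text
clock: 16.7
position: [0.5472, -0.2036, 0.1985]
tool_rot: [3.141, -0.002, 0.144]
force: [1.0, 1.1, -0.5]
grip_width: 0.0425
finger_force: 0.0
```

Run:
```python
from workcell import observe, viewer
from h import *
s=observe();print(s["position"],s["force"],s["qpos"])
p,d=viewer.grab_frame("wrist");c=viewer.camera_info("wrist");np.savez("w3.npz",p=p,d=d,**c)
cv2.imwrite("pics/w3.png",cv2.resize(p[:,:,::-1],(800,600),interpolation=cv2.INTER_CUBIC))
```

```text
[ 0.54716465 -0.20364186  0.19845384] [ 1.02231557  1.13797389 -0.54785012] [-0.19521937  0.58424027  0.66621529  1.77114908 -0.43739586  0.93734573
 -0.7721762 ]
```

View pics/w3.png

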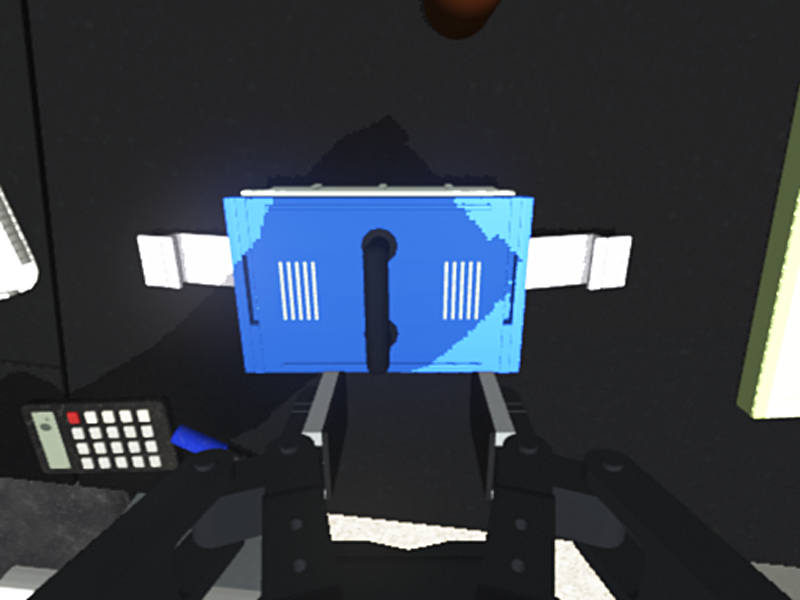

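Both clips are folded out at (185,262) and (580,262). The handle bar runs from (378,235) to (377,372).

Run:
```python
from h import *
z=np.load("w3.npz");X=cloud(z["d"],z);p=z["p"].astype(int)
hd=(p.sum(-1)<150)&(X[...,2]>.122)&(X[...,2]<.14)&(np.hypot(X[...,0]-.546,X[...,1]+.19)<.06)
Q=X[hd].astype(np.float32);print(hd.sum(),cv2.minAreaRect(Q[:,:2].copy()),np.percentile(Q[:,2],[5,50,95]))
lid=(p[...,2]>120)&(p[...,0]<100)&(X[...,2]>.08)&(X[...,2]<.105)
Q=X[lid].astype(np.float32);print(cv2.minAreaRect(Q[:,:2].copy()),np.median(Q[:,2]))
A=np.c_[Q[:,:2],np.ones(len(Q))];print(np.linalg.lstsq(A,Q[:,2],rcond=None)[0])
```

```text
1198 ((0.5465168952941895, -0.18005435168743134), (0.06740009039640427, 0.011941197328269482), 8.709810256958008) [0.12619635 0.12899783 0.13029579]
((0.5456480383872986, -0.18002957105636597), (0.10487239807844162, 0.16502231359481812), 8.496649742126465) 0.091540545
[-0.00328064  0.00577794  0.09417401]
```

Run:
```python
from workcell import observe, viewer
from h import *
c=viewer.camera_info("wrist");p,d=viewer.grab_frame("wrist")
X=cloud(d,c);p=p.astype(int)
hd=(p.sum(-1)<150)&(X[...,2]>.122)&(X[...,2]<.14)&(np.hypot(X[...,0]-.546,X[...,1]+.19)<.06)
Q=X[hd].astype(np.float32);print(hd.sum(),cv2.minAreaRect(Q[:,:2].copy()),np.percentile(Q[:,2],[5,50,95]))
print(observe()["position"],observe()["tool_rot"])
```

```text
1098 ((0.5471630096435547, -0.1875784993171692), (0.06675053387880325, 0.011360173113644123), 8.323037147521973) [0.12755447 0.12991214 0.13121403]
[ 0.54758099 -0.1988236   0.19755711] [-3.13843946e+00 -2.09122808e-04  1.50516982e-01]
```

Call:
play_rows(motion=[[0, -0.8, 0, 0, 0, 0, 0], [0, -1.7, 1, 0, 0, 0, 0], [0, -1.7, 4, 0, 0, 0, 0], [0, -1.7, 7, 0, 0, 0, 0], [0, -1.7, 7, 0, 0, 0, 0]])

```text
clock: 17.3
position: [0.5428, -0.1873, 0.1242]
tool_rot: [-3.14, 0.005, 0.144]
force: [-0.2, 0.4, -0.1]
grip_width: 0.0429
finger_force: 0.0
```

Call:
play_rows(motion=[[0, 0, 0, 0, 0, 0, 0], [0, 0, 1, 0, 0, 0, 0], [0, 0, 2, 0, 0, 0, 0], [0, 0, 2.4, 0, 0, 0, 0], [0, 0, 2.4, 0, 0, 0, 0]])

```text
clock: 17.8
position: [0.5446, -0.1877, 0.1032]
tool_rot: [-3.141, 0.001, 0.145]
force: [0.1, -0.2, -0.1]
grip_width: 0.0424
finger_force: 0.0
```

Call:
play_rows(motion=[[0, 0, 0, 0, 0, 0, -0.4], [0, 0, 0, 0, 0, 0, -0.8], [0, 0, 0, 0, 0, 0, -1], [0, 0, 0, 0, 0, 0, -1], [0, 0, 0, 0, 0, 0, -1]], squeeze=60)

```text
clock: 18.3
position: [0.545, -0.1878, 0.1039]
tool_rot: [3.141, -0.0, 0.145]
force: [1.1, -0.3, 1.8]
grip_width: 0.0116
finger_force: 58.9
```

Call:
play_rows(motion=[[0, 0, 0, 0, 0, 0, -1], [0, 0, -0.2, 0, 0, 0, -1], [0, 0, -0.5, 0, 0, 0, -1], [0, 0, -1, 0, 0, 0, -1], [0, 0, -1.5, 0, 0, 0, -1]])

```text
clock: 18.8
position: [0.5447, -0.1878, 0.1191]
tool_rot: [3.142, 0.0, 0.145]
force: [0.3, 1.0, -3.5]
grip_width: 0.011
finger_force: 58.4
```

Call:
play_rows(motion=[[0, 0, -1, 0, 0, 0, -1], [0, 0, -3, 0, 0, 0, -1], [0, 0, -5.5, 0, 0, 0, -1], [0, 0, -7.5, 0, 0, 0, -1], [0, 0, -8, 0, 0, 0, -1]])

```text
clock: 19.3
position: [0.5456, -0.1882, 0.2011]
tool_rot: [3.141, -0.003, 0.145]
force: [0.9, -0.1, -3.2]
grip_width: 0.011
finger_force: 58.6
```

Call:
play_rows(motion=[[0.1, -2, 0, 0, 0, -0.02, -1], [0.4, -5.5, 0, 0, 0, -0.06, -1], [0.7, -10, 0, 0, 0, -0.1, -1], [1, -14.5, 0, 0, 0, -0.15, -1], [1.3, -19, 0, 0, 0, -0.19, -1]])

```text
clock: 19.8
position: [0.5297, 0.0038, 0.1984]
tool_rot: [-3.141, 0.0, 0.337]
force: [1.2, -0.1, -2.7]
grip_width: 0.0108
finger_force: 58.7
```

Call:
play_rows(motion=[[1.2, -4.5, 0, 0, 0, 0, -1], [2.4, -9, 0, 0, 0, 0, -1], [3.6, -13.5, 0, 0, 0, 0, -1], [4.5, -17, 0, 0, 0, 0, -1], [4.8, -18.3, 0, 0, 0, 0, -1]])

```text
clock: 20.3
position: [0.5144, 0.1948, 0.198]
tool_rot: [-3.141, 0.001, 0.339]
force: [-0.5, 0.1, -2.8]
grip_width: 0.0111
finger_force: 58.7
```

Run:
```python
from workcell import observe, viewer
from h import *
s=observe();print(s["position"],s["tool_rot"],s["force"],s["grip_width"])
out=[]
for n in("top","scene"):
    p,d=viewer.grab_frame(n);out.append(p)
im=np.hstack([out[0][150:310,120:390],out[1][120:280,110:380]])[:,:,::-1]
cv2.imwrite("pics/t4.png",cv2.resize(im,(800,237),interpolation=cv2.INTER_CUBIC))
```

```text
[0.5144314 0.1948115 0.197992 ] [-3.14072964e+00  7.95850360e-04  3.39375240e-01] [-0.49215152  0.10074282 -2.81749508] 0.011085936297411282
```

View pics/t4.png

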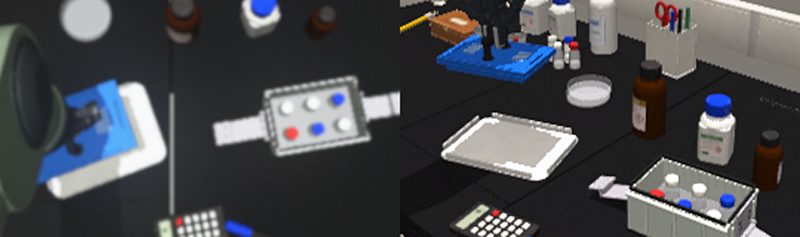

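The lid hangs level over the tray and the carrier is open, so I lower it.

Call:
play_rows(motion=[[0, 0.2, 2, 0, 0, 0, -1], [0, 0.2, 5, 0, 0, 0, -1], [0, 0.2, 8, 0, 0, 0, -1], [0, 0.2, 11, 0, 0, 0, -1], [0, 0.2, 13, 0, 0, 0, -1]])

```text
clock: 20.9
position: [0.5157, 0.1868, 0.0668]
tool_rot: [3.141, 0.002, 0.333]
force: [-0.1, 0.8, -1.8]
grip_width: 0.0107
finger_force: 58.7
```

Call:
play_rows(motion=[[0, 0, 0.6, 0, 0, 0, -1], [0, 0, 1.2, 0, 0, 0, -1], [0, 0, 1.8, 0, 0, 0, -1], [0, 0, 2.2, 0, 0, 0, -1], [0, 0, 2.2, 0, 0, 0, -1]])

```text
clock: 21.4
position: [0.5162, 0.1888, 0.0467]
tool_rot: [-3.142, -0.0, 0.335]
force: [-0.2, -1.0, -2.7]
grip_width: 0.0108
finger_force: 58.7
```

Call:
play_rows(motion=[[0, 0, 0.2, 0, 0, 0, -1], [0, 0, 0.4, 0, 0, 0, -1], [0, 0, 0.6, 0, 0, 0, -1], [0, 0, 0.7, 0, 0, 0, -1], [0, 0, 0.7, 0, 0, 0, -1]])

```text
clock: 21.9
position: [0.5161, 0.1888, 0.0396]
tool_rot: [3.142, 0.0, 0.335]
force: [-0.1, -0.5, -2.9]
grip_width: 0.011
finger_force: 58.8
```

Call:
play_rows(motion=[[0, 0, 0.1, 0, 0, 0, -1], [0, 0, 0.15, 0, 0, 0, -1], [0, 0, 0.2, 0, 0, 0, -1], [0, 0, 0.2, 0, 0, 0, -1], [0, 0, 0.2, 0, 0, 0, -1]])

```text
clock: 22.4
position: [0.5163, 0.1888, 0.0385]
tool_rot: [-3.141, -0.0, 0.335]
force: [-7.0, -1.6, 19.2]
grip_width: 0.0108
finger_force: 61.8
```

Call:
play_rows(motion=[[0, 0, -0.1, 0, 0, 0, -1], [0, 0, -0.1, 0, 0, 0, -0.6], [0, 0, -0.1, 0, 0, 0, -0.2], [0, 0, -0.1, 0, 0, 0, 0], [0, 0, -0.1, 0, 0, 0, 0]])

```text
clock: 22.9
position: [0.5162, 0.1888, 0.0386]
tool_rot: [3.142, 0.0, 0.335]
force: [-0.0, 0.0, -0.1]
grip_width: 0.0426
finger_force: 0.0
```

Call:
play_rows(motion=[[0, 0, -1, 0, 0, 0, 0], [0, 0, -4, 0, 0, 0, 0], [0, 0, -8, 0, 0, 0, 0], [0, 0, -12, 0, 0, 0, 0], [0, 0, -14, 0, 0, 0, 0]])

```text
clock: 23.4
position: [0.517, 0.1888, 0.1823]
tool_rot: [-3.141, -0.003, 0.334]
force: [0.3, 0.2, -0.4]
grip_width: 0.0422
finger_force: 0.0
```

Run:
```python
from workcell import observe, viewer
from h import *
s=observe();print(s["position"],s["force"],s["grip_width"])
p,d=viewer.grab_frame("wrist");c=viewer.camera_info("wrist");p,d=viewer.grab_frame("wrist")
X=cloud(d,c);q=p.astype(int)
lid=(q[...,2]>120)&(q[...,0]<100)&(X[...,2]<.06)&(X[...,2]>.01)&(np.hypot(X[...,0]-.518,X[...,1]-.191)<.12)
Q=X[lid].astype(np.float32);print(cv2.minAreaRect(Q[:,:2].copy()),np.median(Q[:,2]))
print(np.linalg.lstsq(np.c_[Q[:,:2],np.ones(len(Q))],Q[:,2],rcond=None)[0])
cv2.imwrite("pics/w5.png",cv2.resize(p[:,:,::-1],(800,600),interpolation=cv2.INTER_CUBIC))
```

```text
[0.51697999 0.18876739 0.18232924] [ 0.30766215  0.19895873 -0.35284406] 0.04219750951180105
((0.5176085233688354, 0.19008266925811768), (0.10341739654541016, 0.16279739141464233), 19.09478759765625) 0.0269409
[ 2.77351270e-06 -2.41627394e-03  2.72685072e-02]
```

View pics/w5.png

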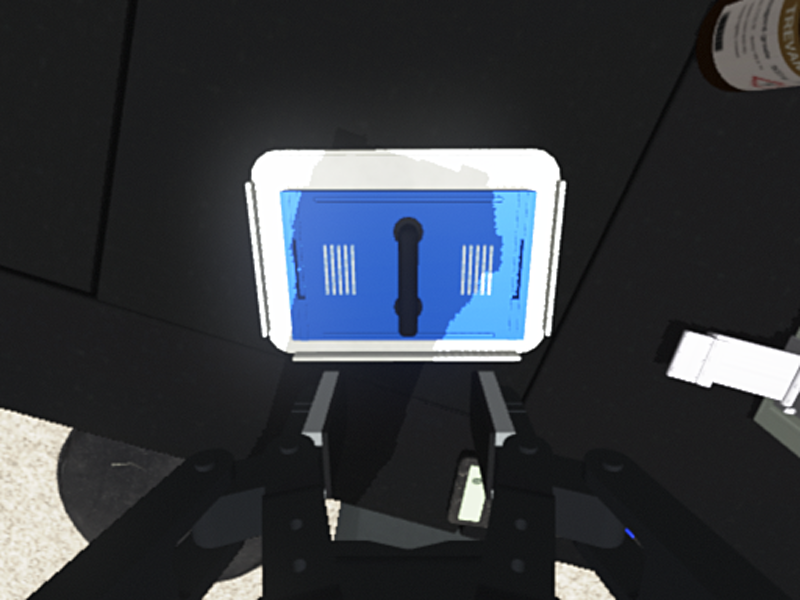

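The lid lies flat and centred in the tray (lid centre about 408,265), with its top at 27 mm. The gripper is clear and touches nothing.

```bash
python3 -c "
from workcell import bot
print(bot.job_done())"
```

```text
the job is handed in; nothing more can be done
None
```

The job is handed in at about 23.5 s of the 64 s. Both clips are folded open, the lid lies flat and centred in the tray, and the bottles were not touched. While sweeping toward clip b, the press on the lid rose to 34 N. That is above the advised 15–20 N but below the 50 N limit.

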